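# Tap the press bearing cup home

## Task

The brass bearing cup has been started crooked in the red fruit-press housing. Take the white nylon drift from its stand and, using only its foot, drive the cup in gently, a little at a time at alternating places around its flange, so that it never leans over by more than about 6 degrees and ends square with its flange fully home on the housing; finish with a firm press of about 20 N on the flange, held for half a second, and never press with more than 30 N. Then stand the drift back in the hole it came from; keep your fingers off the cup and leave everything else where it is.

Things in the scene. Friction and masses are not known exactly. Their poses are not given: they have to be found in the camera images.
- housing: red cast bearing housing, fixed to the bench: foot 165 x 120 mm, block 125 x 110 mm, round boss 94 mm across on top. Origin at the centre of its underside, z up; the boss's flat face is at z = 90 mm. The bore is on the z axis; a fixed steel spindle 22 mm in diameter stands up through it to z = 127 mm, so that only the cup's flange can be reached, not its middle.
- cup: brass bearing cup in the bore: flat flange 76 mm across, 5 mm thick, on a 55 mm barrel. Origin: centre of the flange's UNDERSIDE, z normal to the flange. It starts 10 to 11 mm above the boss face, leaning up to 0.07 rad any way. Home: underside on the boss face all round (z = 90 mm in the housing's frame). It bears at most 30 N from the drift.
- cup_flange (a point): centre of the flange's top, 5 mm above cup's origin; z normal to it. The fit is tight and grips anywhere. Best press about 27 mm from the axis, midway between spindle and edge: that side sinks, the far side stays about where it is, so the lean grows by about 1 rad per 54 mm of stroke. At 10 to 20 mm/s it resists with 8 to 12 N, more if faster; where it has seated it stops hard.
- drift_mid (a point): white nylon drift, loose, upright in the stand, 0.08 to 0.16 kg, 110 mm long: round shank 16 mm thick and 57 mm long (its last 6 mm, the foot, 12 mm), collar 44 mm across, 8 mm high, square handle 26 x 26 x 45 mm to grip on its flats with the fingertips down on the collar, so that it cannot swing. Point: on its axis, 55 mm above the foot's end, z up, x and y normal to the flats; collar's top 10 mm above it.
- punch_mid (a point): dark steel drift of just the same shape and size, standing in the other hole of the stand: not for brass, leave it. Point half-way up, 55 mm above its foot's end.
- stand: dark wooden block fixed to the bench, 66 x 160 x 45 mm, with two upright holes 22 mm in diameter and 40 mm deep (floor 5 mm above the bench) at y = +37 and -37 mm from its middle; origin at the centre of its underside. Which drift is in which hole varies.
- spanner: loose steel spanner lying on the bench: leave it
- tin: loose tin, 68 mm across, 75 mm high, yellow band: leave it
- flask: loose green glass bottle, 70 mm across, 150 mm high: leave it
- collar: loose steel ring, 68 mm across, 16 mm high: leave it
- bung: loose cork bung, 44 mm across, 35 mm high: leave it
There are look-alikes about, which are no part of the job. There is more than one size of the housing; the job needs the smaller.

How it is judged:
By the outcome, as a careful person would: the job done as asked, in the order asked, and still so for the second after the job is handed in, with the robot touching nothing.
It also fails if it takes over 72 s, if anything falls off the work surface, if the arm or the gripper's body presses on something with over 40 N, if the wrist force passes 120 N, or if a joint passes its speed limit or range.

## Robot

A 6-joint arm with a two-finger parallel gripper is mounted at the origin on the work surface. World frame = base frame: x ahead of the robot, y to its left, z up, the work surface at z = 0. Lengths are in m, angles in rad, forces in N, time in s.
With the tool pointing down it reaches from about 0.25 to 0.775 m from the base axis. Payload 4 kg.
Tool frame: the origin (TCP) lies at the very end of the fingers, on their centre line; the grasp point (between the pads) lies 19 mm behind it (robot.hold_point_z is the distance from the TCP to the grasp point, in m); z points along the fingers, y is the line along which they close (so a half turn about z gives the same grasp; the last joint's range is limited). The gripper opens to 94 mm and grips with 3 to 60 N. Pads are 16 mm wide; open, the fingers measure 119 mm over their backs; the gripper's body (75 mm by 177 mm) begins 78 mm behind the grasp point.
Start: joints at [-1.315, 0.087, 1.371, -0, 1.684, -0.103], TCP at [0.193, -0.515, 0.206] pointing down, gripper open.
Joint ranges: [-3.1, 3.1], [-0.76, 2.03], [0.27, 2.55], [-1.08, 4.22], [0.17, 2.65], [-2.57, 2.57]. Speed limits (rad/s): [2.79, 2.79, 3.14, 3.14, 3.14, 3.14].

## Interface

Orientations are given as [roll, pitch, yaw] about the fixed x, y, z axes, in that order (R = Rz(yaw) Ry(pitch) Rx(roll)).
In Python, from bench import robot gives the robot as it stands.
- The arm moves only by the tool carry_out, never from a script. Its argument "steps" is a list of rows, each a list of 3 entries, a list of its own where there are three numbers: the shift along the tool's x, y, z in m, then the turn about the tool's z in units of 10 degrees (1.0 is 10 degrees), then the closure, from -1 (fully open) to 1 (shut). In form: [[[tx, ty, tz], roll, jaw], ...]. A call has 1 to 10 rows; each row is the pose to reach, as a shift and turn from the pose commanded when the call began, along the tool's axes at that moment; what a row does not reach only later rows make up. A row lasts 1/8 s, in which the tool goes at most 62.5 mm and 10.7 degrees, less where a joint would pass 70% of its speed; a pose out of reach is approached as far as the arm can. A call with a gripper value outside its range is refused whole. The fingers move at their own pace and stop on an object; the grip force is fixed at half the most. Time passes only in rows, so rows that repeat a pose let the fingers close. It gives the time, the measured TCP pose, the force, the opening and the grip force at its end, in the units of the state.
- robot.get_obs(): the state, without advancing time (a new reading comes with each control period).
- robot.snapshot(name): name is "side" or "top"; returns a dict with "image" (384x512x3 uint8, red, green, blue), "z_map" (384x512 float32, m along the optical axis (not along the pixel's ray), 0 where there is no reading), "mtx" (3x3 intrinsics, pixels), "R" (3x3) and "t" (3): a world point X has camera coordinates R X + t. Camera axes: x right, y down, z forward; pixel columns grow to the right and rows downward; lengths in m; the calibration is good to about 2 mm. A picture is of the moment at which its call begins.
- robot.close_job(): hands the job in; it is judged then, once.
The state is a dict: "time": time; "joint_positions": joint angles; "qvel": joint speeds; "joint_torque": joint torques, N m; "tool_pos": TCP position; "ee_rot": TCP orientation; "wrist_force": force on the tool from outside, world axes, zero at the start; "wrist_torque": the same for the moment, N m; "width": finger opening in m; "finger_force": force on a finger pad.
Only numpy, scipy, OpenCV 4.12 (cv2) and the standard library are available. Lean on these libraries where they do the work, as an engineer would, in place of code of your own. Each camera call takes 0.05 s, during which the arm holds its last target. There are 200 camera calls.

## Working session

There is one attempt and no reset: what is moved stays moved. The work goes in short steps, Python scripts to look and compute and a tool call to move; the robot and the scene stay as the last step left them, time stands still between calls to the robot, and variables do not carry over. Pictures are saved under pics/ and viewed, at most 10 in all, crops included, and the job is handed in when it is done.

Besides the shell and the picture viewer there is one more tool, called after ">>>" by a JSON object that holds its "name" and its "arguments", one argument or row to a line. carry_out: Moves the arm, as the interface text tells. Its arguments: {"type":"object","properties":{"steps":{"type":"array","items":{"type":"array"}}},"required":["steps"]}

```bash
mkdir -p pics; ls
python3 - <<'E'
from bench import robot
import cv2,numpy as np
for n in("top","side"):
    s=robot.snapshot(n); np.savez(f"{n}0.npz",**s); cv2.imwrite(f"pics/{n}0.png",cv2.resize(s["image"][...,::-1],(768,576)))
    print(n,s["mtx"].tolist(),np.round(-s["R"].T@s["t"],3),np.round(s["R"],3).tolist())
print(robot.get_obs())
E
```

```text
pics
top [[433.99357242501054, 0.0, 251.59141159730265], [0.0, 433.99357242501054, 194.83695511645564], [0.0, 0.0, 1.0]] [ 0.193 -0.007  1.43 ] [[-0.032, -0.999, -0.004], [-0.979, 0.032, -0.201], [0.201, -0.002, -0.98]]
side [[428.86368011325555, 0.0, 258.28428043160847], [0.0, 428.86368011325555, 196.2131605035454], [0.0, 0.0, 1.0]] [ 0.358 -0.951  0.684] [[0.991, -0.132, 0.006], [-0.064, -0.519, -0.853], [0.116, 0.845, -0.523]]
{'time': 0.1, 'joint_positions': array([-1.31510499e+00,  8.78921674e-02,  1.37207572e+00, -3.41757733e-05,
        1.68359606e+00, -1.03084343e-01]), 'qvel': array([-0.00025822, -0.00038756, -0.00273753,  0.00025555, -0.00013384,
       -0.00098829]), 'joint_torque': array([ 1.73851673e-03, -3.41251051e+01, -3.03301549e+01,  7.20123458e-02,
        3.04297206e-02, -9.46622458e-05]), 'tool_pos': array([ 0.19298949, -0.51451042,  0.20442907]), 'ee_rot': array([-3.13962833e+00, -1.69064230e-04,  3.58771698e-01]), 'wrist_force': array([ 0.0701918 ,  0.03936578, -0.98293037]), 'wrist_torque': array([0.06507292, 0.03923951, 0.04041911]), 'finger_force': 0.0, 'width': 0.09396175532951058}
```

View pics/top0.png

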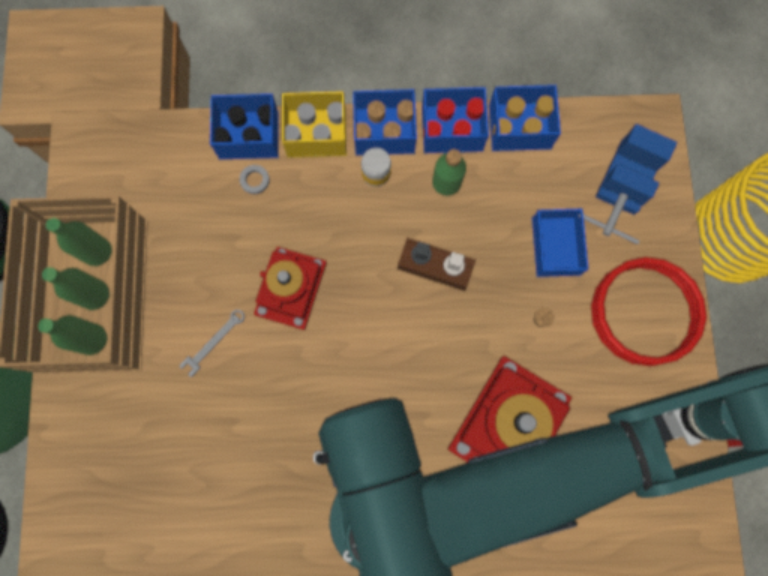

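View pics/side0.png

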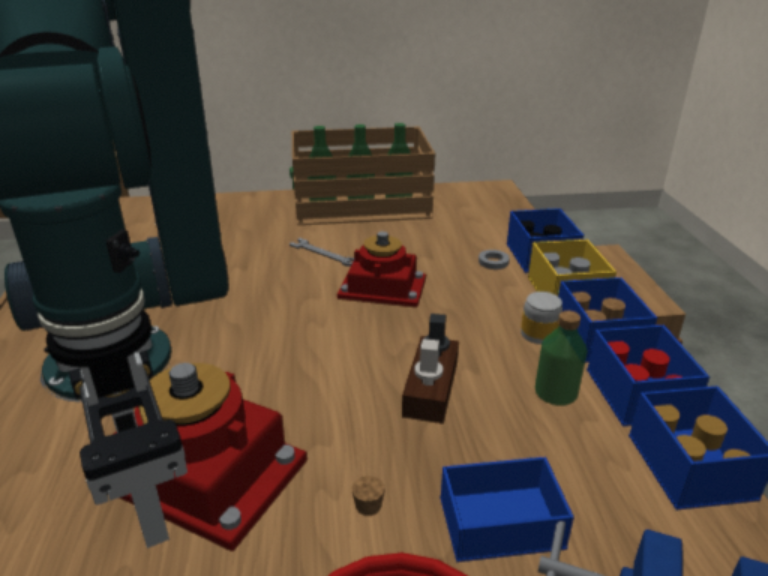

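The top view (768-wide picture) shows the small housing with its brass cup at (285,280), the stand at (437,263) with the white drift at (455,263) and the dark punch at (422,252). The large housing, which is the look-alike, is at (520,415). The side view shows the small housing at (383,265) and the white drift at (429,362).

```bash
cat > h.py <<'E'
import numpy as np,cv2
def load(n): return dict(np.load(n))
def cloud(s):
    z=s["z_map"].astype(float); v,u=np.mgrid[:384,:512]; K=s["mtx"]
    c=np.stack([(u-K[0,2])/K[0,0]*z,(v-K[1,2])/K[1,1]*z,z],-1)
    return (c-s["t"])@s["R"]      # R^T (c-t)
def ray(s,uv,h):
    d=s["R"].T@np.linalg.inv(s["mtx"])@[uv[0],uv[1],1]; o=-s["R"].T@s["t"]
    return o+d*(h-o[2])/d[2]
def proj(s,X):
    c=s["R"]@X+s["t"]; p=s["mtx"]@c; return p[:2]/p[2]
E
python3 - <<'E'
from h import *
t=load("top0.npz"); s=load("side0.npz")
for n,d,boxes in(("top",t,dict(drift=(285,160,315,190),house=(165,160,222,222),stand=(262,155,320,195))),("side",s,dict(drift=(272,222,300,258),house=(222,150,288,205),stand=(262,205,310,285)))):
    P=cloud(d); hsv=cv2.cvtColor(d["image"],cv2.COLOR_RGB2HSV).astype(int)
    H,S,V=hsv[...,0],hsv[...,1],hsv[...,2]
    def inb(k):
        m=np.zeros(H.shape,bool);x0,y0,x1,y1=boxes[k];m[y0:y1,x0:x1]=1;return m&(d["z_map"]>0)
    m=inb("drift")&(S<50)&(V>110); Q=P[m]; print(n,"white",m.sum())
    for lo,hi in((.045,.063),(.063,.08),(.08,.108),(.108,.13)):
        q=Q[(Q[:,2]>lo)&(Q[:,2]<hi)]
        if len(q):print("  ",lo,len(q),q.mean(0).round(4),q[:,2].min().round(4),q[:,2].max().round(4))
    brass=inb("house")&(H>12)&(H<30)&(S>90); 
    brass&=P[...,2]>.085
    q=P[brass];A=np.c_[q[:,:2]-q[:,:2].mean(0),np.ones(len(q))];
    w=np.ones(len(q),bool)
    for _ in range(5):
        c=np.linalg.lstsq(A[w],q[w,2],rcond=None)[0]; r=q[:,2]-A@c; w=abs(r)<.004
    print(n,"brass",len(q),w.sum(),q.mean(0).round(4),"plane",c.round(4),"std",r[w].std().round(4))
    cs,_=cv2.findContours(brass.astype(np.uint8),0,1); b=max(cs,key=cv2.contourArea); e=cv2.fitEllipse(b); print(" ell",e, ray(d,e[0],.1055).round(4))
    red=inb("house")&((H<8)|(H>172))&(S>120); q=P[red]
    boss=q[(q[:,2]>.085)&(q[:,2]<.095)]; print("  boss",len(boss),boss.mean(0).round(4))
    lo=P[inb("house")&(P[...,2]<.03)&(((H<8)|(H>172))&(S>120))]
    if n=="top":
        r=cv2.minAreaRect((lo[:,:2]*1000).astype(np.float32)); print("  foot",r,lo[:,2].mean())
        top=q[(q[:,2]>.05)&(q[:,2]<.085)]; print("  blockz",top.mean(0),len(top))
    st=inb("stand")&(P[...,2]>.038)&(P[...,2]<.05); q=P[st]; r=cv2.minAreaRect((q[:,:2]*1000).astype(np.float32)); print("  stand",r,q.mean(0).round(4))
    sp=inb("house")&(S<60)&(P[...,2]>.115); print("  spindle",P[sp].mean(0).round(4),sp.sum())
E
```

```text
top white 166
   0.045 8 [ 0.5155 -0.1846  0.0505] 0.0453 0.0627
   0.063 65 [ 0.5226 -0.1725  0.0703] 0.0653 0.0775
   0.08 19 [ 0.52   -0.1709  0.0921] 0.0804 0.1042
   0.108 69 [ 0.5276 -0.1752  0.1147] 0.1098 0.1216
top brass 379 315 [0.5016 0.1837 0.1061] plane [-0.0149 -0.025   0.1063] std 0.0021
 ell ((189.14187622070312, 185.10182189941406), (22.356170654296875, 23.24512481689453), 60.79292297363281) [0.5022 0.1839 0.1055]
  boss 185 [0.4934 0.1749 0.0899]
  foot ((501.8218994140625, 183.50035095214844), (118.08045959472656, 162.6890411376953), 71.18685913085938) 0.015127825997965088
  blockz [0.49089957 0.17760028 0.06312827] 588
  stand ((542.4589233398438, -141.16769409179688), (159.6509246826172, 68.71405029296875), 69.52568054199219) [ 0.5375 -0.1398  0.0451]
  spindle [0.5012 0.1831 0.126 ] 45
side white 159
   0.045 1 [ 0.5569 -0.1439  0.0451] 0.0451 0.0451
   0.063 85 [ 0.5277 -0.1867  0.0694] 0.0666 0.0781
   0.08 1 [ 0.5382 -0.1918  0.0808] 0.0808 0.0808
   0.108 70 [ 0.528  -0.1801  0.1141] 0.1115 0.1163
side brass 225 197 [0.5005 0.1705 0.1032] plane [-0.0319 -0.0082  0.1044] std 0.0012
 ell ((254.6107177734375, 163.49615478515625), (12.831490516662598, 23.727794647216797), 89.94937133789062) [0.5    0.1681 0.1055]
  boss 177 [0.4987 0.1563 0.0885]
  stand ((541.5994262695312, -145.11354064941406), (165.0752410888672, 66.44774627685547), 69.63465118408203) [ 0.5357 -0.1721  0.0439]
  spindle [0.5009 0.1742 0.1225] 36
```

Run:
```python
from h import *
t=load("top0.npz"); s=load("side0.npz")
def c(d,x,y,w,h): return cv2.resize(d["image"][y:y+h,x:x+w,::-1],(380,500*380//400 if 0 else 300),interpolation=cv2.INTER_CUBIC)
a=c(t,285,160,38,30); b=c(s,268,218,38,30)
cv2.imwrite("pics/crop.png",np.hstack([a,b]))
for n,d,(x,y,X,Y) in(("top",t,(285,160,323,190)),("side",s,(268,218,306,248))):
    g=cv2.resize(d["image"][y:Y,x:X],None,fx=10,fy=10,interpolation=cv2.INTER_CUBIC); hs=cv2.cvtColor(g,cv2.COLOR_RGB2HSV)
    for th in(190,200,210,220,230):
        m=((hs[...,2]>th)&(hs[...,1]<60)).astype(np.uint8); cs,_=cv2.findContours(m,0,1)
        for k in cs:
            if cv2.contourArea(k)>1500:
                r=cv2.minAreaRect(k); bx=cv2.boxPoints(r)/10+[x-.45,y-.45]; W=np.array([ray(d,p,.115)[:2] for p in bx])
                e=W[1]-W[0]; f=W[2]-W[1]
                print(n,th,W.mean(0).round(4),"sides",np.linalg.norm(e).round(4),np.linalg.norm(f).round(4),"yaw",np.degrees(np.arctan2(e[1],e[0])).round(1))
```

```text
top 190 [ 0.5281 -0.1763] sides 0.0186 0.0205 yaw -19.2
```

View pics/crop.png

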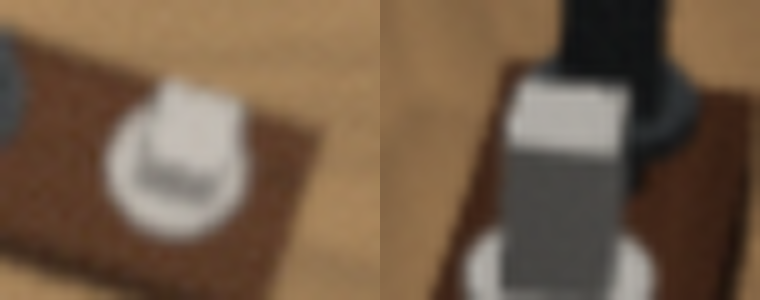

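The crop shows the handle's top face centred near (200,125) in the left half. Its edges run parallel to the stand's sides, so the handle yaw is about -17°. I'm moving above it with the jaws closing across the stand.

>>> {"name": "carry_out", "arguments": {
  "steps": [
    [[0.05,-0.02,-0.04],-0.5,-0.28],
    [[0.433,-0.2,-0.02],-5.2,-0.28],
    [[0.433,-0.2,-0.02],-5.2,-0.28],
    [[0.433,-0.2,-0.02],-5.2,-0.28],
    [[0.433,-0.2,-0.02],-5.2,-0.28],
    [[0.433,-0.2,-0.02],-5.2,-0.28],
    [[0.433,-0.2,-0.02],-5.2,-0.28],
    [[0.433,-0.2,-0.02],-5.2,-0.28],
    [[0.433,-0.2,-0.02],-5.2,-0.28],
    [[0.433,-0.2,-0.02],-5.2,-0.28]
  ]
}}

```text
time: 1.35
tool_pos: [0.5279, -0.1758, 0.2249]
ee_rot: [-3.14, 0.001, 1.267]
wrist_force: [0.3, 0.4, -0.8]
width: 0.0602
finger_force: 0.0
```

```bash
cat >> h.py <<'E'
def rel(o,tgt):
    "shift in tool axes (from measured pose) to world point tgt"
    from scipy.spatial.transform import Rotation as Ro
    return (Ro.from_euler("xyz",o["ee_rot"]).as_matrix().T@(np.array(tgt)-o["tool_pos"])).round(4)
def st(o): print("t",round(o["time"],2),"p",o["tool_pos"].round(4),"rpy",np.degrees(o["ee_rot"]).round(2),"F",o["wrist_force"].round(1),"w",round(o["width"],4),"ff",round(o["finger_force"],1))
E
python3 - <<'E'
from h import *
from bench import robot
o=robot.get_obs(); st(o); print(rel(o,(.5285,-.176,.15)))
for n in("top","side"):
    s=robot.snapshot(n);np.savez(f"{n}1.npz",**s)
    u,v=proj(s,np.array([.5285,-.176,.1])).astype(int); a=s["image"][max(v-40,0):v+35,u-50:u+50,::-1]
    cv2.imwrite(f"pics/{n}1.png",cv2.resize(a,(400,300),interpolation=2)); print(u,v,proj(s,o["tool_pos"]))
cv2.imwrite("pics/b1.png",np.hstack([cv2.imread("pics/top1.png"),cv2.imread("pics/side1.png")]))
E
```

```text
t 1.35 p [ 0.5279 -0.1758  0.2249] rpy [-1.7992e+02  4.0000e-02  7.2570e+01] F [ 0.3  0.4 -0.8] w 0.0602 ff 0.0
[0.0001 0.0007 0.0749]
303 173 [308.22302233 163.13609842]
285 233 [287.8619011  186.06379603]
```

View pics/b1.png

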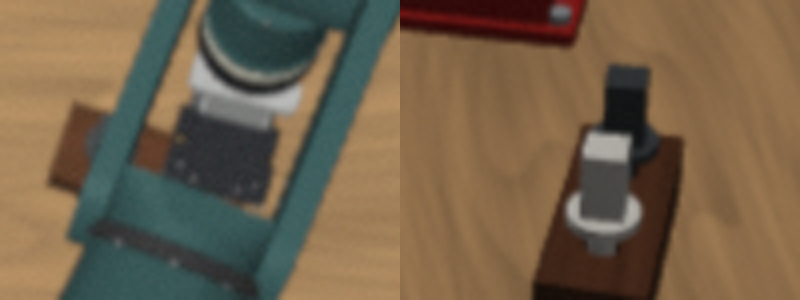

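The right half shows the drift upright, with its handle top at (607,140) and the punch behind it. The arm hides the drift in the left half. The jaws are over the handle, so I'm descending and gripping.

>>> {"name": "carry_out", "arguments": {
  "steps": [
    [[0,0.0005,0.05],0,-0.28],
    [[0,0.0005,0.1],0,-0.28],
    [[0,0.0005,0.13],0,-0.28],
    [[0,0.0005,0.145],0,-0.28],
    [[0,0.0005,0.153],0,-0.28],
    [[0,0.0005,0.153],0,-0.28],
    [[0,0.0005,0.153],0,1],
    [[0,0.0005,0.153],0,1],
    [[0,0.0005,0.153],0,1],
    [[0,0.0005,0.153],0,1]
  ]
}}

```text
time: 2.7
tool_pos: [0.529, -0.1758, 0.0728]
ee_rot: [3.141, 0.0, 1.266]
wrist_force: [0.5, 0.8, 0.9]
width: 0.0259
finger_force: 30.0
```

>>> {"name": "carry_out", "arguments": {
  "steps": [
    [[0,0,0],0,0.3],
    [[0,0,0.0015],0,0.3],
    [[0,0,0.0025],0,0.3],
    [[0,0,0.003],0,0.3],
    [[0,0,0.003],0,0.3]
  ]
}}

```text
time: 3.32
tool_pos: [0.529, -0.1759, 0.0703]
ee_rot: [3.141, 0.0, 1.266]
wrist_force: [-1.4, 1.2, 5.6]
width: 0.0326
finger_force: 2.6
```

>>> {"name": "carry_out", "arguments": {
  "steps": [
    [[0,0,0],0,1],
    [[0,0,0],0,1],
    [[0,0,0],0,1],
    [[0,0,0],0,1]
  ]
}}

```text
time: 3.82
tool_pos: [0.5291, -0.1759, 0.0702]
ee_rot: [3.141, 0.0, 1.266]
wrist_force: [-1.1, 0.5, 5.0]
width: 0.0258
finger_force: 34.7
```

>>> {"name": "carry_out", "arguments": {
  "steps": [
    [[0,0,-0.02],0,1],
    [[0,0,-0.06],0,1],
    [[0,0,-0.11],0,1],
    [[0,0,-0.15],0,1],
    [[0,0,-0.15],0,1]
  ]
}}

```text
time: 4.45
tool_pos: [0.5305, -0.1766, 0.2228]
ee_rot: [3.134, 0.001, 1.266]
wrist_force: [0.1, 0.4, -1.5]
width: 0.0258
finger_force: 33.9
```

Run:
```python
from h import *
from bench import robot
o=robot.get_obs(); st(o)
H=np.array([.5017,.1835])
for a in(0,90,180,270):
    p=H+.027*np.array([np.cos(np.radians(a)),np.sin(np.radians(a))]); print(a,p.round(4),rel(o,(*p,.19)))
print(rel(o,(*H,.24)))
s=robot.snapshot("side");np.savez("side2.npz",**s)
u,v=proj(s,o["tool_pos"]).astype(int); cv2.imwrite("pics/s2.png",cv2.resize(s["image"][v-50:v+70,u-80:u+80,::-1],(640,480),interpolation=2))
```

```text
t 4.45 p [ 0.5305 -0.1766  0.2228] rpy [1.7958e+02 5.0000e-02 7.2550e+01] F [ 0.1  0.4 -1.5] w 0.0258 ff 33.9
0 [0.5287 0.1835] [ 0.343  -0.1099  0.0317]
90 [0.5017 0.2105] [ 0.3607 -0.1438  0.0314]
180 [0.4747 0.1835] [ 0.3268 -0.1615  0.0313]
270 [0.5017 0.1565] [ 0.3092 -0.1276  0.0316]
[ 0.3349 -0.1353 -0.0185]
```

View pics/s2.png

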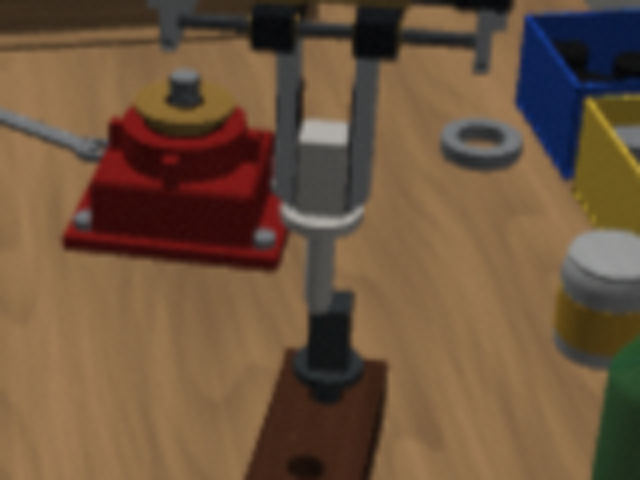

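The drift is held upright with its collar against the fingertips, and its foot clears the punch at (320,300). Now I'm carrying it over the -x side of the flange.

>>> {"name": "carry_out", "arguments": {
  "steps": [
    [[0.04,-0.02,-0.01],0,1],
    [[0.09,-0.045,-0.01],-0.4,1],
    [[0.14,-0.07,-0.01],-0.8,1],
    [[0.19,-0.094,-0.01],-1.2,1],
    [[0.24,-0.119,-0.01],-1.5,1],
    [[0.29,-0.143,-0.005],-1.74,1],
    [[0.327,-0.1615,0.005],-1.74,1],
    [[0.327,-0.1615,0.015],-1.74,1],
    [[0.327,-0.1615,0.025],-1.74,1],
    [[0.327,-0.1615,0.025],-1.74,1]
  ]
}}

```text
time: 5.75
tool_pos: [0.472, 0.1831, 0.1921]
ee_rot: [-3.138, 0.002, 1.568]
wrist_force: [-0.6, -0.4, -1.3]
width: 0.0259
finger_force: 33.9
```

Run:
```python
from h import *
from bench import robot
o=robot.get_obs(); st(o); print(rel(o,(.4747,.1835,.19)))
ims=[]
for n in("top","side"):
    s=robot.snapshot(n);np.savez(f"{n}3.npz",**s)
    u,v=proj(s,np.array([.5017,.1835,.13])).astype(int); ims.append(cv2.resize(s["image"][v-30:v+30,u-40:u+40,::-1],(400,300),interpolation=2))
cv2.imwrite("pics/b3.png",np.hstack(ims))
```

```text
t 5.75 p [0.472  0.1831 0.1921] rpy [-1.7978e+02  9.0000e-02  8.9850e+01] F [-0.6 -0.4 -1.3] w 0.0259 ff 33.9
[0.0004 0.0027 0.0021]
```

View pics/b3.png

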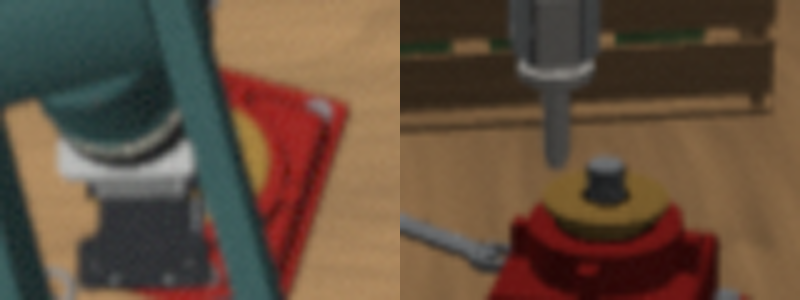

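The right half shows the foot at (556,163), about 29 mm to the -x side of the spindle top at (605,163). The y alignment agrees within about 2 mm. Descending slowly.

>>> {"name": "carry_out", "arguments": {
  "steps": [
    [[0,0.0025,0.006],0,1],
    [[0,0.0025,0.012],0,1],
    [[0,0.0025,0.015],0,1],
    [[0,0.0025,0.0165],0,1],
    [[0,0.0025,0.0175],0,1],
    [[0,0.0025,0.0185],0,1],
    [[0,0.0025,0.0195],0,1],
    [[0,0.0025,0.02],0,1]
  ]
}}

```text
time: 6.85
tool_pos: [0.4752, 0.1845, 0.1744]
ee_rot: [3.142, 0.0, 1.57]
wrist_force: [0.2, 0.0, -1.5]
width: 0.0257
finger_force: 33.9
```

>>> {"name": "carry_out", "arguments": {
  "steps": [
    [[0,0,0.001],0,1],
    [[0,0,0.002],0,1],
    [[0,0,0.003],0,1],
    [[0,0,0.0035],0,1]
  ]
}}

```text
time: 7.35
tool_pos: [0.4753, 0.1845, 0.1716]
ee_rot: [3.141, -0.0, 1.57]
wrist_force: [-1.0, -1.0, 1.5]
width: 0.0258
finger_force: 34.0
```

>>> {"name": "carry_out", "arguments": {
  "steps": [
    [[0,0,0.001],0,1],
    [[0,0,0.002],0,1],
    [[0,0,0.003],0,1],
    [[0,0,0.003],0,1]
  ]
}}

```text
time: 7.85
tool_pos: [0.4752, 0.1846, 0.1685]
ee_rot: [3.141, -0.0, 1.57]
wrist_force: [-1.9, -0.4, 3.8]
width: 0.0261
finger_force: 34.1
```

>>> {"name": "carry_out", "arguments": {
  "steps": [
    [[0,0,-0.032],0,1],
    [[-0.0005,0.025,-0.034],0,1],
    [[-0.001,0.0535,-0.034],0,1],
    [[-0.001,0.0535,-0.015],0,1],
    [[-0.001,0.0535,-0.007],0,1],
    [[-0.001,0.0535,-0.0055],0,1],
    [[-0.001,0.0535,-0.0045],0,1],
    [[-0.001,0.0535,-0.0035],0,1],
    [[-0.001,0.0535,-0.0025],0,1],
    [[-0.001,0.0535,-0.0025],0,1]
  ]
}}

```text
time: 9.1
tool_pos: [0.5288, 0.1835, 0.1707]
ee_rot: [3.141, -0.0, 1.57]
wrist_force: [0.7, 0.0, -1.3]
width: 0.0263
finger_force: 33.9
```

>>> {"name": "carry_out", "arguments": {
  "steps": [
    [[0,0,0.001],0,1],
    [[0,0,0.002],0,1],
    [[0,0,0.002],0,1]
  ]
}}

```text
time: 9.48
tool_pos: [0.5287, 0.1835, 0.1683]
ee_rot: [-3.141, 0.0, 1.57]
wrist_force: [-0.3, -0.1, -1.7]
width: 0.0254
finger_force: 33.9
```

>>> {"name": "carry_out", "arguments": {
  "steps": [
    [[0,0,0.001],0,1],
    [[0,0,0.0015],0,1],
    [[0,0,0.0015],0,1]
  ]
}}

```text
time: 9.85
tool_pos: [0.5288, 0.1835, 0.1675]
ee_rot: [3.141, -0.0, 1.57]
wrist_force: [-1.4, -0.5, 2.3]
width: 0.0256
finger_force: 34.0
```

>>> {"name": "carry_out", "arguments": {
  "steps": [
    [[0,0,-0.008],0,1],
    [[-0.027,0,-0.008],0,1],
    [[-0.027,-0.0275,-0.008],0,1],
    [[-0.027,-0.0275,-0.0055],0,1],
    [[-0.027,-0.0275,-0.0045],0,1],
    [[-0.027,-0.0275,-0.0035],0,1],
    [[-0.027,-0.0275,-0.0025],0,1],
    [[-0.027,-0.0275,-0.0025],0,1]
  ]
}}

```text
time: 10.85
tool_pos: [0.5014, 0.1566, 0.1692]
ee_rot: [-3.141, 0.0, 1.57]
wrist_force: [-0.8, -0.1, -1.3]
width: 0.0257
finger_force: 33.9
```

>>> {"name": "carry_out", "arguments": {
  "steps": [
    [[0,0,0.001],0,1],
    [[0,0,0.002],0,1],
    [[0,0,0.0025],0,1],
    [[0,0,0.0025],0,1]
  ]
}}

```text
time: 11.35
tool_pos: [0.5014, 0.1566, 0.1676]
ee_rot: [3.141, -0.0, 1.57]
wrist_force: [-0.3, 0.3, 2.3]
width: 0.0259
finger_force: 34.0
```

>>> {"name": "carry_out", "arguments": {
  "steps": [
    [[0,0,0.001],0,1],
    [[0,0,0.002],0,1],
    [[0,0,0.003],0,1],
    [[0,0,0.003],0,1]
  ]
}}

```text
time: 11.85
tool_pos: [0.5014, 0.1565, 0.1642]
ee_rot: [3.141, 0.0, 1.57]
wrist_force: [-0.4, -0.4, 3.1]
width: 0.0258
finger_force: 34.0
```

>>> {"name": "carry_out", "arguments": {
  "steps": [
    [[0,0,-0.032],0,1],
    [[0.025,0,-0.035],0,1],
    [[0.054,0,-0.035],0,1],
    [[0.054,0,-0.012],0,1],
    [[0.054,0,-0.0055],0,1],
    [[0.054,0,-0.004],0,1],
    [[0.054,0,-0.003],0,1],
    [[0.054,0,-0.002],0,1],
    [[0.054,0,-0.001],0,1],
    [[0.054,0,-0.001],0,1]
  ]
}}

```text
time: 13.1
tool_pos: [0.5014, 0.2105, 0.1651]
ee_rot: [3.141, 0.0, 1.57]
wrist_force: [-0.4, 0.2, -1.8]
width: 0.0258
finger_force: 33.9
```

>>> {"name": "carry_out", "arguments": {
  "steps": [
    [[0,0,0.001],0,1],
    [[0,0,0.002],0,1],
    [[0,0,0.002],0,1]
  ]
}}

```text
time: 13.48
tool_pos: [0.5014, 0.2106, 0.1637]
ee_rot: [3.141, -0.0, 1.57]
wrist_force: [-1.5, -0.7, 2.7]
width: 0.0258
finger_force: 34.0
```

>>> {"name": "carry_out", "arguments": {
  "steps": [
    [[0,0,-0.01],0,1],
    [[0,-0.027,-0.01],0,1],
    [[-0.027,-0.027,-0.01],0,1],
    [[-0.027,-0.027,-0.006],0,1],
    [[-0.027,-0.027,-0.004],0,1],
    [[-0.027,-0.027,-0.003],0,1],
    [[-0.027,-0.027,-0.002],0,1],
    [[-0.027,-0.027,-0.001],0,1],
    [[-0.027,-0.027,-0.001],0,1]
  ]
}}

```text
time: 14.6
tool_pos: [0.4743, 0.1837, 0.1639]
ee_rot: [-3.142, 0.0, 1.57]
wrist_force: [0.2, 0.3, -1.4]
width: 0.0258
finger_force: 33.9
```

>>> {"name": "carry_out", "arguments": {
  "steps": [
    [[0,0,0.0005],0,1],
    [[0,0,0.001],0,1],
    [[0,0,0.001],0,1]
  ]
}}

```text
time: 14.98
tool_pos: [0.4743, 0.1836, 0.1635]
ee_rot: [3.141, -0.0, 1.57]
wrist_force: [-1.3, -0.4, 2.3]
width: 0.026
finger_force: 34.0
```

```bash
cat >> h.py <<'E'
def plane(s):
    P=cloud(s); hsv=cv2.cvtColor(s["image"],cv2.COLOR_RGB2HSV).astype(int);H,S,V=hsv.transpose(2,0,1)
    u,v=proj(s,np.array([.5017,.1835,.1])).astype(int); m=np.zeros(H.shape,bool); m[v-22:v+22,u-22:u+22]=1
    m&=(H>12)&(H<30)&(S>90)&(P[...,2]>.082)&(s["z_map"]>0); q=P[m]; q=q[q[:,2]>np.median(q[:,2])-.003]
    A=np.c_[q[:,:2]-[.5017,.178],np.ones(len(q))]; c=np.linalg.lstsq(A,q[:,2],rcond=None)[0]
    print("plane",len(q),c.round(4),"std",(q[:,2]-A@c).std().round(4))
E
python3 - <<'E'
from h import *
from bench import robot
plane(load("side0.npz")); plane(load("side2.npz"))
s=robot.snapshot("side");np.savez("side4.npz",**s); plane(s)
u,v=proj(s,np.array([.5017,.1835,.12])).astype(int); cv2.imwrite("pics/s4.png",cv2.resize(s["image"][v-30:v+30,u-40:u+40,::-1],(640,480),interpolation=2))
E
```

```text
plane 196 [-0.0305 -0.0089  0.1045] std 0.0017
plane 220 [-0.0685 -0.6038  0.1014] std 0.0111
plane 180 [-0.0372  0.0162  0.0984] std 0.0055
```

View pics/s4.png

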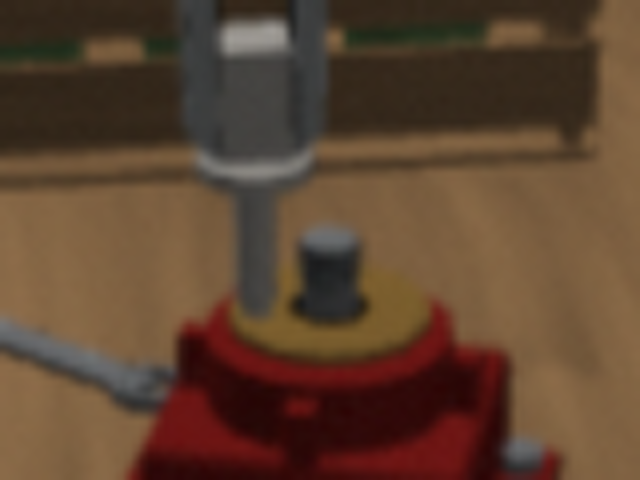

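The picture shows the foot on the left side of the flange at (257,312). The flange is nearly level and only a few millimetres above the boss. Continuing with smaller strokes.

>>> {"name": "carry_out", "arguments": {
  "steps": [
    [[0,0,0.001],0,1],
    [[0,0,0.0015],0,1],
    [[0,0,0.002],0,1],
    [[0,0,0.002],0,1]
  ]
}}

```text
time: 15.52
tool_pos: [0.4743, 0.1836, 0.1609]
ee_rot: [3.141, -0.0, 1.57]
wrist_force: [-1.8, 0.1, 3.5]
width: 0.0259
finger_force: 34.0
```

>>> {"name": "carry_out", "arguments": {
  "steps": [
    [[0,0,-0.035],0,1],
    [[0,0.025,-0.0375],0,1],
    [[0,0.0545,-0.0375],0,1],
    [[0,0.0545,-0.012],0,1],
    [[0,0.0545,-0.004],0,1],
    [[0,0.0545,-0.003],0,1],
    [[0,0.0545,-0.002],0,1],
    [[0,0.0545,-0.001],0,1],
    [[0,0.0545,0],0,1],
    [[0,0.0545,0],0,1]
  ]
}}

```text
time: 16.77
tool_pos: [0.5287, 0.1835, 0.1611]
ee_rot: [3.141, 0.0, 1.57]
wrist_force: [-0.3, -0.6, -1.2]
width: 0.0258
finger_force: 33.9
```

>>> {"name": "carry_out", "arguments": {
  "steps": [
    [[0,0,0.0005],0,1],
    [[0,0,0.001],0,1],
    [[0,0,0.0015],0,1],
    [[0,0,0.0015],0,1]
  ]
}}

```text
time: 17.27
tool_pos: [0.5288, 0.1835, 0.1601]
ee_rot: [3.141, -0.0, 1.57]
wrist_force: [-0.4, 0.4, 3.7]
width: 0.0255
finger_force: 34.1
```

>>> {"name": "carry_out", "arguments": {
  "steps": [
    [[0,0,0.0005],0,1],
    [[0,0,0.001],0,1],
    [[0,0,0.0015],0,1],
    [[0,0,0.0015],0,1]
  ]
}}

```text
time: 17.77
tool_pos: [0.5288, 0.1836, 0.1598]
ee_rot: [3.14, -0.0, 1.57]
wrist_force: [-3.4, -0.8, 9.0]
width: 0.0258
finger_force: 34.2
```

>>> {"name": "carry_out", "arguments": {
  "steps": [
    [[0,0,-0.035],0,1],
    [[0,-0.025,-0.0395],0,1],
    [[0,-0.054,-0.0395],0,1],
    [[0,-0.054,-0.013],0,1],
    [[0,-0.054,-0.005],0,1],
    [[0,-0.054,-0.0035],0,1],
    [[0,-0.054,-0.0025],0,1],
    [[0,-0.054,-0.0015],0,1],
    [[0,-0.054,-0.0005],0,1],
    [[0,-0.054,-0.0005],0,1]
  ]
}}

```text
time: 19.02
tool_pos: [0.4753, 0.1836, 0.1599]
ee_rot: [3.139, -0.0, 1.57]
wrist_force: [-0.8, -0.9, 5.4]
width: 0.026
finger_force: 34.1
```

>>> {"name": "carry_out", "arguments": {
  "steps": [
    [[0,0,-0.013],0,1],
    [[0,-0.006,-0.013],0,1],
    [[-0.027,-0.003,-0.013],0,1],
    [[-0.027,0.027,-0.013],0,1],
    [[-0.027,0.027,-0.006],0,1],
    [[-0.027,0.027,-0.0035],0,1],
    [[-0.027,0.027,-0.0025],0,1],
    [[-0.027,0.027,-0.0015],0,1],
    [[-0.027,0.027,-0.0005],0,1],
    [[-0.027,0.027,-0.0005],0,1]
  ]
}}

```text
time: 20.27
tool_pos: [0.5014, 0.1567, 0.1599]
ee_rot: [3.141, -0.0, 1.57]
wrist_force: [-3.1, 0.9, 3.9]
width: 0.0257
finger_force: 34.1
```

>>> {"name": "carry_out", "arguments": {
  "steps": [
    [[0,0,0.0005],0,1],
    [[0,0,0.001],0,1],
    [[0,0,0.0015],0,1],
    [[0,0,0.002],0,1],
    [[0,0,0.002],0,1]
  ]
}}

```text
time: 20.9
tool_pos: [0.5014, 0.1567, 0.1597]
ee_rot: [3.141, -0.001, 1.57]
wrist_force: [-5.5, 0.5, 12.1]
width: 0.0256
finger_force: 34.0
```

>>> {"name": "carry_out", "arguments": {
  "steps": [
    [[0,0,-0.037],0,1],
    [[0.025,0,-0.0405],0,1],
    [[0.054,0,-0.0405],0,1],
    [[0.054,0,-0.014],0,1],
    [[0.054,0,-0.006],0,1],
    [[0.054,0,-0.0045],0,1],
    [[0.054,0,-0.0035],0,1],
    [[0.054,0,-0.0025],0,1],
    [[0.054,0,-0.0015],0,1],
    [[0.054,0,-0.0015],0,1]
  ]
}}

```text
time: 22.15
tool_pos: [0.5023, 0.2104, 0.16]
ee_rot: [3.139, -0.0, 1.57]
wrist_force: [-1.3, -1.3, 4.8]
width: 0.0256
finger_force: 33.8
```

>>> {"name": "carry_out", "arguments": {
  "steps": [
    [[0,0,0.0005],0,1],
    [[0,0,0.001],0,1],
    [[0,0,0.0015],0,1],
    [[0,0,0.002],0,1],
    [[0,0,0.002],0,1]
  ]
}}

```text
time: 22.78
tool_pos: [0.5023, 0.2105, 0.1597]
ee_rot: [3.138, -0.0, 1.57]
wrist_force: [-2.9, -1.0, 11.0]
width: 0.0256
finger_force: 34.0
```

>>> {"name": "carry_out", "arguments": {
  "steps": [
    [[0,0,0.0005],0,1],
    [[0,0,0.001],0,1],
    [[0,0,0.0015],0,1],
    [[0,0,0.002],0,1],
    [[0,0,0.0025],0,1],
    [[0,0,0.0025],0,1]
  ]
}}

```text
time: 23.52
tool_pos: [0.5023, 0.2105, 0.1595]
ee_rot: [3.137, -0.001, 1.57]
wrist_force: [-6.1, -2.6, 18.9]
width: 0.0257
finger_force: 34.3
```

>>> {"name": "carry_out", "arguments": {
  "steps": [
    [[0,0,-0.015],0,1],
    [[0,-0.027,-0.016],0,1],
    [[-0.027,-0.027,-0.016],0,1],
    [[-0.027,-0.027,-0.009],0,1],
    [[-0.027,-0.027,-0.0065],0,1],
    [[-0.027,-0.027,-0.0055],0,1],
    [[-0.027,-0.027,-0.0045],0,1],
    [[-0.027,-0.027,-0.0035],0,1],
    [[-0.027,-0.027,-0.0025],0,1],
    [[-0.027,-0.027,-0.0025],0,1]
  ]
}}

```text
time: 24.78
tool_pos: [0.4744, 0.1838, 0.1596]
ee_rot: [3.141, 0.0, 1.571]
wrist_force: [-6.1, -3.0, 14.2]
width: 0.0258
finger_force: 34.1
```

>>> {"name": "carry_out", "arguments": {
  "steps": [
    [[0,0,0.0005],0,1],
    [[0,0,0.001],0,1],
    [[0,0,0.0015],0,1],
    [[0,0,0.002],0,1],
    [[0,0,0.002],0,1]
  ]
}}

```text
time: 25.4
tool_pos: [0.4744, 0.1838, 0.1594]
ee_rot: [3.14, 0.0, 1.571]
wrist_force: [-7.6, -3.0, 19.2]
width: 0.0257
finger_force: 34.0
```

>>> {"name": "carry_out", "arguments": {
  "steps": [
    [[0,0,0],0,1],
    [[0,0,0],0,1],
    [[0,0,0],0,1],
    [[0,0,0],0,1],
    [[0,0,0],0,1],
    [[0,0,0],0,1]
  ]
}}

```text
time: 26.15
tool_pos: [0.4744, 0.1838, 0.1595]
ee_rot: [3.14, 0.0, 1.571]
wrist_force: [-8.3, -2.8, 19.8]
width: 0.0259
finger_force: 34.0
```

>>> {"name": "carry_out", "arguments": {
  "steps": [
    [[0,0,-0.02],0,1],
    [[0,0,-0.05],0,1],
    [[0,0,-0.08],0,1],
    [[0,0,-0.08],0,1]
  ]
}}

```text
time: 26.65
tool_pos: [0.4763, 0.1845, 0.2367]
ee_rot: [3.136, -0.002, 1.571]
wrist_force: [-0.4, 0.4, -1.0]
width: 0.0259
finger_force: 33.3
```

Run:
```python
from h import *
from bench import robot
o=robot.get_obs(); st(o); print(rel(o,(.529,-.1759,.235)))
s=robot.snapshot("side");np.savez("side5.npz",**s); plane(s)
u,v=proj(s,np.array([.5017,.1835,.12])).astype(int); cv2.imwrite("pics/s5.png",cv2.resize(s["image"][v-30:v+30,u-40:u+40,::-1],(640,480),interpolation=2))
```

```text
t 26.65 p [0.4763 0.1845 0.2367] rpy [ 1.7969e+02 -1.0000e-01  9.0000e+01] F [-0.4  0.4 -1. ] w 0.0259 ff 33.3
[-0.3604  0.0527  0.0013]
plane 189 [ 0.0123 -0.0188  0.0935] std 0.0026
```

View pics/s5.png

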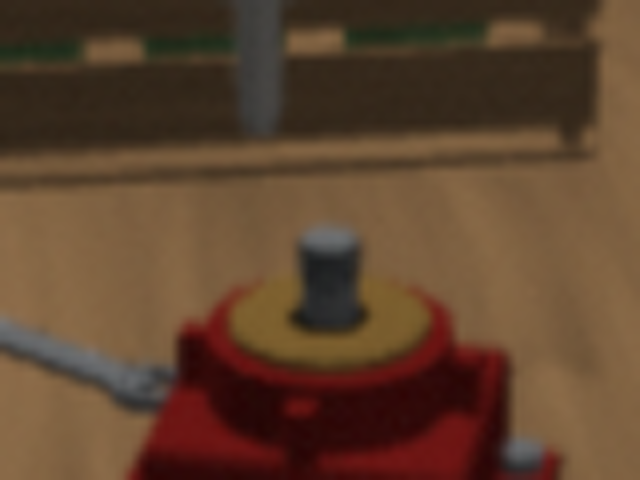

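The flange sits flat on the boss, with its centre at (330,315) and an even rim of red all round. Returning the drift to its hole.

>>> {"name": "carry_out", "arguments": {
  "steps": [
    [[-0.04,0.006,0],0.2,1],
    [[-0.09,0.013,0],0.6,1],
    [[-0.14,0.02,0],1.0,1],
    [[-0.19,0.028,0],1.4,1],
    [[-0.24,0.035,0],1.74,1],
    [[-0.29,0.042,0],1.74,1],
    [[-0.33,0.048,0],1.74,1],
    [[-0.3604,0.0527,0],1.74,1],
    [[-0.3604,0.0527,0],1.74,1],
    [[-0.3604,0.0527,0],1.74,1]
  ]
}}

```text
time: 27.95
tool_pos: [0.5267, -0.1759, 0.2327]
ee_rot: [-3.139, -0.001, 1.267]
wrist_force: [-0.1, -0.2, -1.3]
width: 0.0256
finger_force: 33.3
```

>>> {"name": "carry_out", "arguments": {
  "steps": [
    [[0,0,0.03],0,1],
    [[0,0,0.06],0,1],
    [[0,0,0.09],0,1],
    [[0,0,0.107],0,1],
    [[0,0,0.112],0,1],
    [[0,0,0.112],0,1]
  ]
}}

```text
time: 28.7
tool_pos: [0.5276, -0.1767, 0.1232]
ee_rot: [3.14, 0.0, 1.267]
wrist_force: [-0.0, 0.1, -1.5]
width: 0.0261
finger_force: 33.3
```

Run:
```python
from h import *
from bench import robot
o=robot.get_obs(); st(o); print(rel(o,(.529,-.1759,.0703)))
s=robot.snapshot("side")
u,v=proj(s,np.array([.5285,-.176,.06])).astype(int); cv2.imwrite("pics/s6.png",cv2.resize(s["image"][v-30:v+30,u-40:u+40,::-1],(640,480),interpolation=2))
```

```text
t 28.7 p [ 0.5276 -0.1767  0.1232] rpy [1.7994e+02 1.0000e-02 7.2590e+01] F [-0.   0.1 -1.5] w 0.0261 ff 33.3
[0.0012 0.001  0.0529]
```

View pics/s6.png

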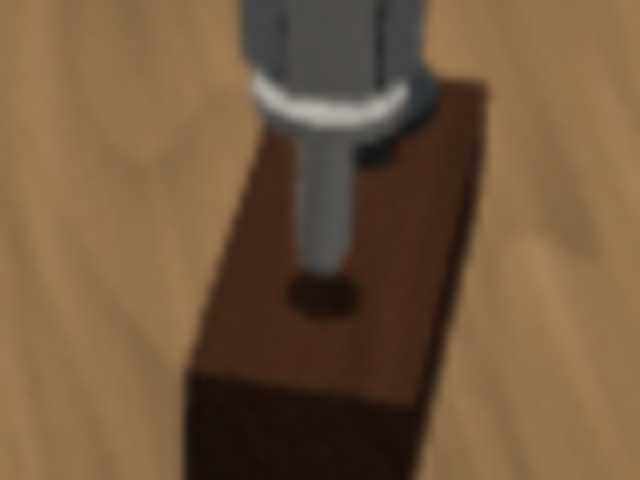

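The foot at (323,268) is right above the empty hole at (323,297). Lowering it in.

>>> {"name": "carry_out", "arguments": {
  "steps": [
    [[0.0012,0.001,0],0,1],
    [[0.0012,0.001,0.01],0,1],
    [[0.0012,0.001,0.02],0,1],
    [[0.0012,0.001,0.03],0,1],
    [[0.0012,0.001,0.04],0,1],
    [[0.0012,0.001,0.047],0,1],
    [[0.0012,0.001,0.05],0,1],
    [[0.0012,0.001,0.0515],0,1],
    [[0.0012,0.001,0.0515],0,1]
  ]
}}

```text
time: 29.88
tool_pos: [0.5287, -0.1762, 0.0712]
ee_rot: [3.141, 0.0, 1.266]
wrist_force: [-0.5, -0.2, -1.6]
width: 0.0257
finger_force: 33.3
```

>>> {"name": "carry_out", "arguments": {
  "steps": [
    [[0,0,0.0005],0,1],
    [[0,0,0.001],0,1],
    [[0,0,0.001],0,1],
    [[0,0,0.001],0,0.3],
    [[0,0,0.001],0,0.3],
    [[0,0,0.0005],0,-0.28],
    [[0,0,0.0],0,-0.28],
    [[0,0,0.0],0,-0.28]
  ]
}}

```text
time: 30.88
tool_pos: [0.5285, -0.1761, 0.071]
ee_rot: [3.141, 0.0, 1.266]
wrist_force: [0.1, -0.2, 1.0]
width: 0.0586
finger_force: 0.0
```

>>> {"name": "carry_out", "arguments": {
  "steps": [
    [[0,0,-0.01],0,-0.28],
    [[0,0,-0.03],0,-0.28],
    [[0,0,-0.08],0,-0.28],
    [[0,0,-0.14],0,-0.28],
    [[0,0,-0.18],0,-0.28],
    [[0,0,-0.18],0,-0.28]
  ]
}}

```text
time: 31.62
tool_pos: [0.5303, -0.1768, 0.2567]
ee_rot: [3.131, 0.001, 1.266]
wrist_force: [-0.3, 0.5, -0.6]
width: 0.0605
finger_force: 0.0
```

Run:
```python
from h import *
from bench import robot
o=robot.get_obs(); st(o)
s=robot.snapshot("side"); plane(s)
cv2.imwrite("pics/s7.png",cv2.resize(s["image"][130:300,200:420,::-1],(770,595),interpolation=2))
```

```text
t 31.62 p [ 0.5303 -0.1768  0.2567] rpy [1.7941e+02 7.0000e-02 7.2560e+01] F [-0.3  0.5 -0.6] w 0.0605 ff 0.0
plane 191 [ 0.0046 -0.004   0.0938] std 0.003
```

View pics/s7.png

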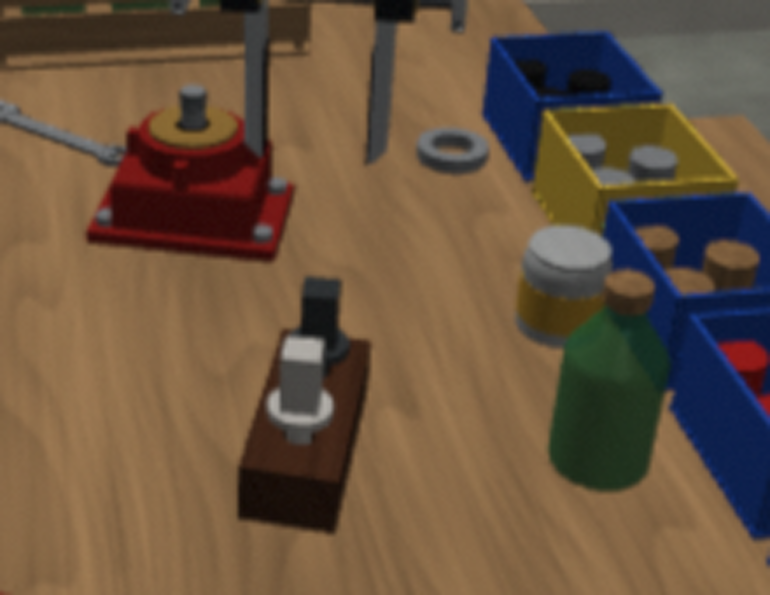

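The drift stands upright in its hole at (300,385), the cup is flat on the housing at (192,128), and the punch and the other things in view look unmoved. Handing in.

```bash
python3 -c "
from bench import robot
print(robot.close_job())"
```

```text
the job is handed in; nothing more can be done
None
```

The cup is seated square on the small housing; the final press on its flange read about 20 N and was held for over half a second, the drift is back in its own hole, and the job was handed in at about 32 s (the hand-in returned no verdict).

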